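Hang the rinse basket in its bayonet ring and lock it

TASK

Take the steel specimen basket out of the lime tray, hang it in the bayonet ring of the rinse stand with its two red lugs down through the entries marked yellow, and twist it clockwise (seen from above) under light downward pressure until the lugs drop into the locking notches, then let go. Handle it gently: the basket must never load the stand with more than 20 N, and the jars, bottle, beaker, brush and dish must stay where they are.

Things in the scene. Friction and masses are not known exactly. Their poses are not given: they have to be found in the camera images.
- basket: Closed cylindrical perforated steel basket, 47 mm across (foot tapered to 36 mm over the lowest 10 mm), 84 mm high to its flat lid, 0.24 to 0.39 kg, standing upright in the lime tray. Origin: centre of its underside; z up along its axis. Its two alike red lugs lie along its own +x and -x.
- knob (a point): Grip point: on the basket's axis, 106 mm above its underside, in the round blue knob, 28 mm across, which stands on the lid from 84 to 122 mm above the underside. Axes as the basket's.
- lug (a point): Tip of the basket's +x lug, 37.5 mm from the axis and 62 mm above the underside (lug's centre line). Axes as the basket's. The lugs are round bars, 8 mm thick, with rounded ends; the other one faces the other way.
- stand: Fixed rinse stand, origin on the bench under its ring's axis, z up. White base 200 x 130 x 12 mm; a post 22 mm square, 116 mm high, 88 mm out along its own +x, carries an aluminium ring: 90 mm outside, 81 mm inside the wall, top 135.5 mm above the bench. The two entries lie along its own +x and -x.
- ring (a point): On the ring's axis, level with the top of the brass ledge inside, 120 mm above the bench; axes as the stand's. The ledge runs from the 53 mm bore out to the wall. With the lugs on the ledge the basket's underside is 58 mm below this point; with the lugs dropped into the two notches facing each other (12 mm wide, 7 mm deep) it is 65 mm below. Everything is rigid, nothing springs.
- entry (a point): Axes as the stand's. Middle of the +x entry, on the roof's top, 36 mm from the ring's axis and 15.5 mm above the ledge. A white roof inside the wall (inner diameter 63 mm, underside 11 mm, top 15.5 mm above the ledge) covers the ledge but for two entries facing each other, 14 mm wide, marked yellow. A stop beside each entry blocks anticlockwise turning below the roof.
- track (a point): Same as the ring's point. From the entries the lugs run clockwise (from above) under the roof to the notches, 0.5 to 1.35 rad on; the angle differs each time and is not measured. Press with 4 to 7 N, twist slowly: when the push fades the lugs are at the notch's edge, and 0.12 to 0.24 rad further they are free to drop 7 mm. Twisting moment loads the stand too: 0.1 N m is 3 N.
- tray: Fixed shallow lime-green tray, 240 x 340 mm (own x, y), rim 30 mm high, floor 5 mm thick; origin under its centre.
- dish: Bystander: clear shallow dish, 84 mm across, 16 mm high, in the tray.
- jar_a: Bystander: amber specimen jar with paper label and white cap, 84 mm across, 150 mm high; origin under its centre.
- jar_b: Bystander: amber specimen jar with black cap, 72 mm across, 120 mm high; origin under its centre.
- wash: Bystander: white bottle with blue cap, 64 mm across, 170 mm high; origin under its centre.
- beaker: Bystander: glass beaker, 72 mm across, 85 mm high; origin under its centre.
- brush: Bystander: green-handled brush lying flat on the bench, along its own x.
Not all that is in view belongs to the job. Leave any pink or purple look-alike of the basket alone.

How it is judged:
By the outcome, as a careful person would: the job done as asked, in the order asked, and still so for the second after the job is handed in, with the robot touching nothing.
It also fails if it takes over 67 s, if anything falls off the work surface, if the arm or the gripper's body presses on something with over 40 N, if the wrist force passes 120 N, or if a joint passes its speed limit or range.

ROBOT

A 7-joint arm with a two-finger parallel gripper is mounted at the origin on the work surface. World frame = base frame: x ahead of the robot, y to its left, z up, the work surface at z = 0. Lengths are in m, angles in degrees, forces in N, time in s.
With the tool pointing down it reaches from about 0.425 to 0.875 m from the base axis. Payload 4.7 kg.
Tool frame: the origin (TCP) lies between the finger pads; the fingertips stand 8 mm ahead of it and the grasp point (between the pads) lies 11 mm behind it (env.tip_extent is the distance from the TCP to the fingertips, in m); z points along the fingers, y is the line along which they close (so a half turn about z gives the same grasp; the last joint's range is limited). The gripper opens to 87 mm and grips with 3 to 60 N. Pads are 19 mm wide; open, the fingers measure 117 mm over their backs; the gripper's body (75 mm by 190 mm) begins 51 mm behind the grasp point.
Start: joints at [75.751, 18.392, -4.016, 83.108, 1.295, 78.541, -3.26], TCP at [0.169, -0.628, 0.231] pointing down, gripper open.
Joint ranges: [-163.93, 163.93], [-17.29, 119.83], [-79.2, 71.16], [3.27, 140.29], [-89.18, 269.18], [5.43, 117.66], [-154.24, 154.24]. Speed limits (degrees/s): [147.25, 147.25, 180, 180, 180, 180, 180].

INTERFACE

Orientations are given as [roll, pitch, yaw] about the fixed x, y, z axes, in that order (R = Rz(yaw) Ry(pitch) Rx(roll)).
In Python, from cell import sensors, vision, workorder, env gives the robot as it stands.
- The arm moves only by the tool drive_tool, never from a script. Its argument "moves" is a list of rows, each an object of numbers: "x", "y", "z": the shift along the tool's x, y, z in mm; "rx", "ry", "rz": the turn, a rotation vector about the tool's x, y, z in rad; "fingers": the closure, from -1 (fully open) to 1 (shut). In form: [{"x": .., "y": .., "z": .., "rx": .., "ry": .., "rz": .., "fingers": ..}, ...]. A call has 1 to 20 rows; each row is the pose to reach, as a shift and turn from the pose commanded when the call began, along the tool's axes at that moment; what a row does not reach only later rows make up. A row lasts 1/8 s, in which the tool goes at most 62.5 mm and 10.7 degrees, less where a joint would pass 70% of its speed; a pose out of reach is approached as far as the arm can. A call with a gripper value outside its range is refused whole. The fingers move at their own pace and stop on an object; "force" is the grip in N (left out, the last holds). Time passes only in rows, so rows that repeat a pose let the fingers close. It gives the time, the measured TCP pose, the force, the opening and the grip force at its end, in the units of the state.
- sensors.get_obs(): the state, without advancing time (a new reading comes with each control period).
- vision.read_camera(name): name is "side" or "top" or "wrist"; returns a dict with "image" (384x512x3 uint8, red, green, blue), "fx", "fy", "cx", "cy" (pixels), "k1" (the pictures are not rectified: a ray, as slopes to the right and down, at radius r is drawn at 1 + k1 r^2 times it, then the intrinsics apply), "R" (3x3) and "t" (3): a world point X has camera coordinates R X + t. Camera axes: x right, y down, z forward; pixel columns grow to the right and rows downward; lengths in m; the calibration is good to about 2 mm. A picture is of the moment at which its call begins. There is no depth.
- workorder.sign_off(): hands the job in; it is judged then, once.
The state is a dict: "time_s": time; "qpos": joint angles; "joint_velocities": joint speeds; "effort": joint torques, N m; "tool_pos": TCP position; "tool_rot": TCP orientation; "force": force on the tool from outside, world axes, zero at the start; "wrist_torque": the same for the moment, N m; "grip_width": finger opening in m; "grasp_force": force on a finger pad.
Only numpy, scipy, OpenCV 4.12 (cv2) and the standard library are available. Lean on these libraries where they do the work, as an engineer would, in place of code of your own. Each camera call takes 0.05 s, during which the arm holds its last target. There are 200 camera calls.

## Working session

There is one attempt and no reset: what is moved stays moved. The work goes in short steps, Python scripts to look and compute and a tool call to move; the robot and the scene stay as the last step left them, time stands still between calls to the robot, and variables do not carry over. Pictures are saved under pics/ and viewed, at most 10 in all, crops included, and the job is handed in when it is done.

Besides the shell and the picture viewer there is one more tool, called after "Request:" by a JSON object that holds its "fn" and its "kwargs". drive_tool: Moves the arm, as the interface text tells. Its arguments: {"type":"object","properties":{"moves":{"type":"array"},"force":{"type":"number"}},"required":["moves"]}

```bash
ls; mkdir -p pics; python3 - <<'E'
from cell import sensors, vision, workorder, env
import cv2, numpy as np
o=sensors.get_obs(); print({k:np.round(v,3) for k,v in o.items()})
for n in ("side","top"):
    c=vision.read_camera(n); np.savez("cam_%s.npz"%n,**c)
    print(n,c["fx"],c["fy"],c["cx"],c["cy"],c["k1"],np.round(c["R"],3).tolist(),np.round(c["t"],3), np.round(-c["R"].T@c["t"],3))
    cv2.imwrite("pics/%s0.png"%n,cv2.resize(c["image"][:,:,::-1],None,fx=1.5,fy=1.5,interpolation=cv2.INTER_CUBIC))
E
```

```text
pics
{'time_s': np.float64(0.0), 'qpos': array([75.752, 18.438, -4.016, 83.175,  1.296, 78.543, -3.26 ]), 'joint_velocities': array([-0.108, -0.025, -0.038, -0.05 , -0.002, -0.031,  0.013]), 'effort': array([-0.0000e+00, -4.9129e+01, -4.0400e-01, -3.1253e+01, -6.4000e-02,
        4.4000e-02,  0.0000e+00]), 'tool_pos': array([ 0.169, -0.627,  0.229]), 'tool_rot': array([-1.79889e+02,  6.00000e-03,  1.50580e+01]), 'force': array([-0.168, -0.392, -0.389]), 'wrist_torque': array([ 0.029,  0.001, -0.038]), 'grasp_force': np.float64(0.0), 'grip_width': np.float64(0.087)}
side 392.36963528827584 392.36963528827584 256.2231324069182 192.7215750548663 0.04457897763196568 [[-0.784, -0.621, -0.006], [-0.349, 0.448, -0.823], [0.514, -0.643, -0.567]] [0.476 0.272 0.888] [0.011 0.745 0.731]
top 394.47496850032167 394.47496850032167 255.71714193049047 188.28240628101554 -0.08320019965686877 [[0.026, -1.0, -0.011], [-0.998, -0.026, -0.059], [0.059, 0.013, -0.998]] [0.039 0.571 1.315] [0.491 0.038 1.347]
```

View pics/side0.png

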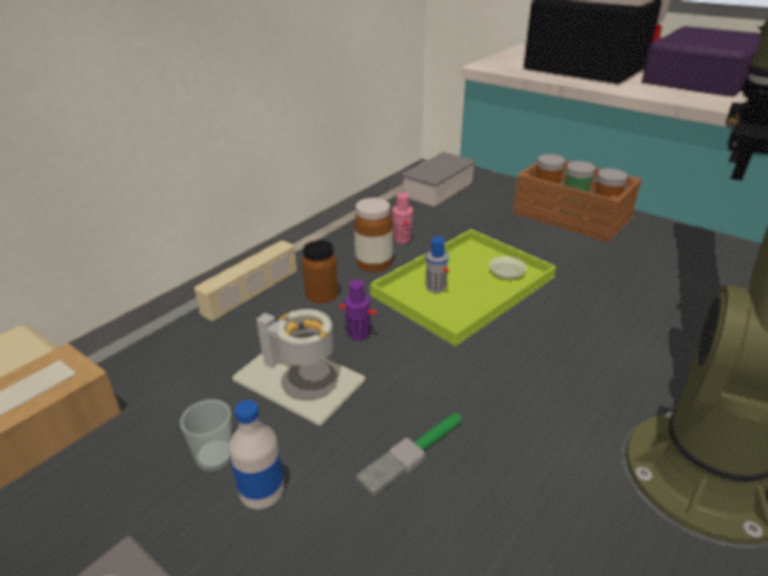

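View pics/top0.png

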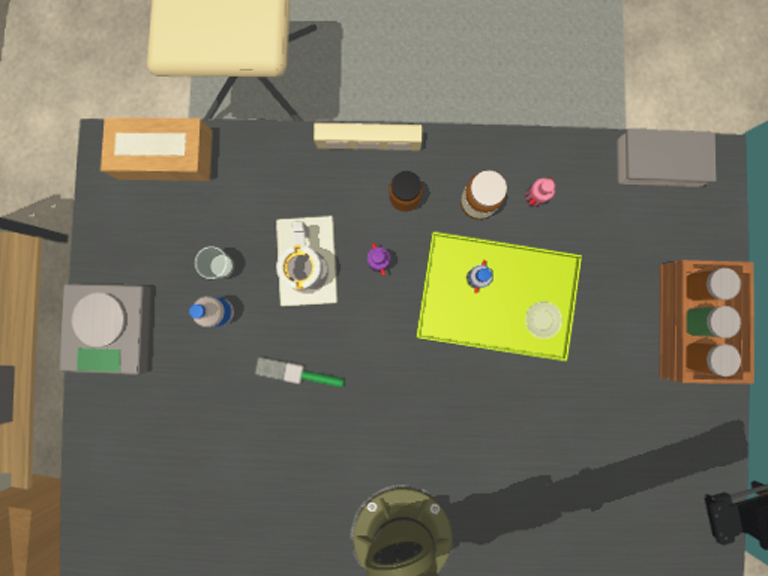

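The side view shows the basket at (437,262), in the tray, and the stand's ring at (303,330). The top view has the basket at (481,276) with red lugs just above and below it, and the ring with yellow marks at (301,268). There is a purple look-alike at (379,258) in the top view, close to the ring, and a pink one at (541,191).

```bash
cat > h.py <<'E'
import cv2, numpy as np
def ray(c,px):
    K=np.array([[c["fx"],0,c["cx"]],[0,c["fy"],c["cy"]],[0,0,1.]])
    p=cv2.undistortPoints(np.array(px,float).reshape(-1,1,2),K,np.array([float(c["k1"]),0,0,0,0]))[:,0]
    d=np.c_[p,np.ones(len(p))]@c["R"]
    return -c["R"].T@c["t"], d/np.linalg.norm(d,axis=1)[:,None]
def onz(c,px,z):
    o,d=ray(c,px); return o+d*((z-o[2])/d[:,2])[:,None]
def tri(c1,p1,c2,p2):
    A=np.zeros((3,3));b=np.zeros(3)
    for c,p in((c1,p1),(c2,p2)):
        o,d=ray(c,[p]);M=np.eye(3)-np.outer(d[0],d[0]);A+=M;b+=M@o
    return np.linalg.solve(A,b)
def proj(c,X):
    K=np.array([[c["fx"],0,c["cx"]],[0,c["fy"],c["cy"]],[0,0,1.]])
    return cv2.projectPoints(np.array(X,float).reshape(-1,1,3),cv2.Rodrigues(np.array(c["R"]))[0],np.array(c["t"],float),K,np.array([float(c["k1"]),0,0,0,0]))[0][:,0]
def blobs(im,lo,hi,roi=None,amin=4):
    h=cv2.cvtColor(im,cv2.COLOR_RGB2HSV); m=cv2.inRange(h,np.array(lo),np.array(hi))
    if lo[0]==0: m|=cv2.inRange(h,np.array((180-hi[0],lo[1],lo[2])),np.array((180,hi[1],hi[2])))
    if roi: z=np.zeros_like(m);x0,y0,x1,y1=roi;z[y0:y1,x0:x1]=m[y0:y1,x0:x1];m=z
    n,l,s,cc=cv2.connectedComponentsWithStats(m,connectivity=8)
    return [(cc[i].round(2),s[i].tolist()) for i in range(1,n) if s[i,4]>=amin],m
E
python3 - <<'E'
from h import *
T=dict(np.load("cam_top.npz"));S=dict(np.load("cam_side.npz"))
R=(0,110,60);R2=(9,255,255);B=(100,110,50);B2=(125,255,255);Y=(15,120,90);Y2=(32,255,255)
for n,c,rb,rr in(("top",T,(300,160,345,210),(180,155,225,200)),("side",S,(275,150,310,205),(170,195,230,245))):
    print(n,"red",blobs(c["image"],R,R2,rb)[0],"\nblue",blobs(c["image"],B,B2,rb)[0],"\nyel",blobs(c["image"],Y,Y2,rr)[0])
for c,r,n in((T,(175,135,230,210),"a"),(T,(295,150,350,215),"b"),(S,(150,195,250,285),"c")):
    x0,y0,x1,y1=r; cv2.imwrite(f"c_{n}.png",cv2.resize(c["image"][y0:y1,x0:x1,::-1],(390,int(390*(y1-y0)/(x1-x0)))))
a=[cv2.imread(f"c_{n}.png") for n in"ab"]; H=max(i.shape[0] for i in a)
cv2.imwrite("pics/crop1.png",np.hstack([cv2.copyMakeBorder(i,0,H-i.shape[0],0,0,cv2.BORDER_CONSTANT) for i in a]))
E
```

```text
top red [(array([322.5, 175. ]), [322, 174, 2, 3, 6]), (array([317.43, 192.29]), [317, 191, 2, 4, 7])] 
blue [(array([321.75, 182.82]), [317, 179, 10, 9, 65]), (array([313. , 183.5]), [313, 182, 1, 4, 4])] 
yel [(array([197.83, 163.67]), [196, 163, 4, 2, 6]), (array([194.02, 173.23]), [189, 166, 15, 19, 64]), (array([207.43, 175.  ]), [206, 172, 3, 7, 7]), (array([199.79, 188.71]), [196, 185, 10, 8, 28])]
side red [(array([296.5, 179.5]), [296, 178, 2, 4, 6])] 
blue [(array([291.44, 163.75]), [287, 158, 10, 13, 102])] 
yel [(array([188.5, 210.5]), [187, 210, 4, 2, 6]), (array([208.12, 215.72]), [202, 213, 13, 7, 60]), (array([194.27, 217.88]), [191, 215, 8, 7, 41]), (array([215.25, 222.62]), [214, 222, 4, 3, 8])]
```

View pics/crop1.png

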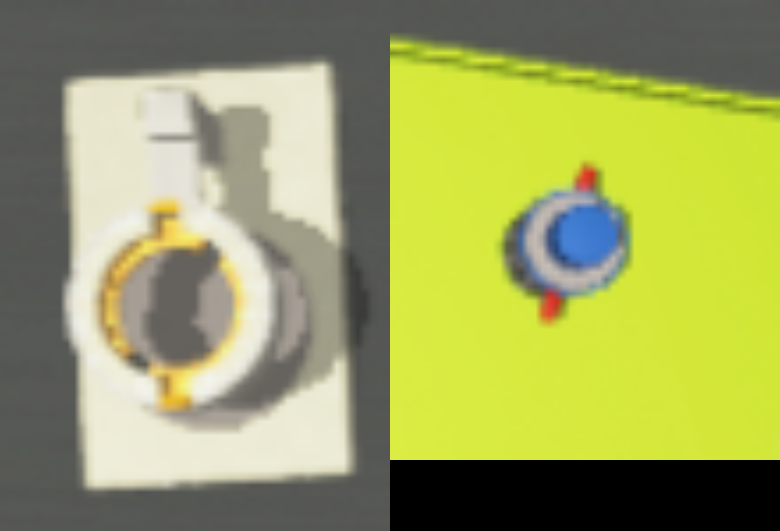

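```bash
python3 - <<'E'
from h import *
T=dict(np.load("cam_top.npz"));S=dict(np.load("cam_side.npz"))
f=lambda p:(np.array(p,float)+.5)/7.09-.5
E=onz(T,f([(165,218),(176,388)])+[175,135],.1355);print("entries",E.round(4).tolist(),"mid",E.mean(0).round(4))
d=E[0]-E[1];print("yaw",np.degrees(np.arctan2(d[1],d[0])),np.linalg.norm(d))
Bc=onz(T,f([(65,80),(330,62),(353,470),(87,488)])+[175,135],.012);print("base",Bc.round(4).tolist())
for i,j in((3,0),(2,1)): d=Bc[i]-Bc[j];d=-d;print("yaw",np.degrees(np.arctan2(d[1],d[0])),np.linalg.norm(d)); 
m=onz(T,f([(174,308)])+[175,135],.1355);print("ring mid",m)
L=onz(T,[(322.5,175),(317.4,192.4)],.067);d=L[0]-L[1];print("lugs",L.round(4).tolist(),L.mean(0),np.degrees(np.arctan2(d[1],d[0])),np.linalg.norm(d))
print("knob",tri(T,(321.9,182.5),S,(291.44,163.75)),onz(T,[(321.9,182.5)],.125))
# purple
for c,r in((T,(235,150,270,195)),):
  b,_=blobs(c["image"],(126,80,40),(160,255,255),r);print("purple",b)
  print(onz(T,[b[0][0]],.1))
from cell import sensors
print(sensors.get_obs()["tool_pos"])
E
```

```text
entries [[0.629, 0.2339, 0.1355], [0.5548, 0.2265, 0.1355]] mid [0.5919 0.2302 0.1355]
yaw 5.745433040229264 0.07460839429452637
base [[0.7091, 0.3051, 0.012], [0.7207, 0.1768, 0.012], [0.5242, 0.1594, 0.012], [0.5122, 0.2869, 0.012]]
yaw 5.271625126907301 0.1977230129086844
yaw 5.043063224527471 0.197219985189328
ring mid [[0.58965718 0.22856044 0.1355    ]]
lugs [[0.6153, -0.1627, 0.067], [0.5582, -0.147, 0.067]] [ 0.58674059 -0.1548871   0.067     ] -15.358862122940671 0.059296017616101475
knob [ 0.58775621 -0.15470187  0.10787011] [[ 0.58624557 -0.1521556   0.125     ]]
purple [(array([251.97, 172.14]), [245, 165, 15, 16, 188])]
[[0.61546623 0.06649287 0.1       ]]
[ 0.16866497 -0.62722004  0.22953951]
```

Request:
{"fn": "drive_tool", "kwargs": {"moves": [{"x":20,"y":-13,"z":-5,"rz":-0.08},{"x":70,"y":-46,"z":-20,"rz":-0.25},{"x":120,"y":-80,"z":-40,"rz":-0.42},{"x":170,"y":-113,"z":-60,"rz":-0.59},{"x":220,"y":-146,"z":-70,"rz":-0.76},{"x":270,"y":-179,"z":-70,"rz":-0.93},{"x":320,"y":-212,"z":-70,"rz":-1.1},{"x":370,"y":-245,"z":-70,"rz":-1.27},{"x":420,"y":-278,"z":-70,"rz":-1.4},{"x":470,"y":-311,"z":-70,"rz":-1.48},{"x":510,"y":-338,"z":-70,"rz":-1.48},{"x":527,"y":-348,"z":-70,"rz":-1.48},{"x":527,"y":-348,"z":-70,"rz":-1.48},{"x":527,"y":-348,"z":-70,"rz":-1.48}]}}

```text
invalid input at $.moves[0]: expected keys x, y, z, rx, ry, rz, fingers
```

```bash
cat > look.py <<'E'
import sys
from h import *
from cell import sensors, vision
n=sys.argv[1]; o=sensors.get_obs(); c=vision.read_camera("wrist"); np.savez(n+".npz",**c)
print({k:np.round(o[k],4).tolist() for k in("time_s","qpos","tool_pos","tool_rot","force","wrist_torque")})
print("cam",-c["R"].T@c["t"],"fwd",c["R"][2],c["fx"],c["k1"])
cv2.imwrite(f"pics/{n}.png",c["image"][:,:,::-1])
E
python3 look.py w1
```

```text
{'time_s': 0.1, 'qpos': [75.7511, 18.4372, -4.0148, 83.1684, 1.2958, 78.5427, -3.2591], 'tool_pos': [0.1687, -0.6272, 0.2295], 'tool_rot': [-179.8969, 0.0065, 15.0589], 'force': [-0.3782, 0.1019, 0.2318], 'wrist_torque': [0.0111, -0.0238, 0.0091]}
cam [ 0.24782424 -0.6059958   0.38401027] fwd [-0.28724811 -0.0754887  -0.95487694] 306.3497093041487 -0.0801411972370575
```

View pics/w1.png

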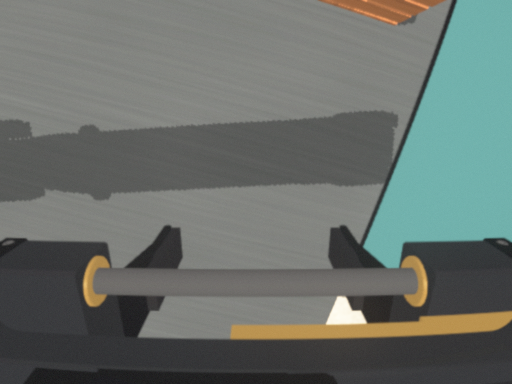

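The picture shows only the dark fingers (rows 230–310) and the bench: that move was refused because it lacked some keys. It does show that the wrist camera looks from the tool's +x side.

Request:
{"fn": "drive_tool", "kwargs": {"moves": [{"x":20,"y":-11,"z":-5,"rx":0,"ry":0,"rz":-0.08,"fingers":-1},{"x":70,"y":-37,"z":-20,"rx":0,"ry":0,"rz":-0.25,"fingers":-1},{"x":120,"y":-64,"z":-40,"rx":0,"ry":0,"rz":-0.42,"fingers":-1},{"x":170,"y":-91,"z":-60,"rx":0,"ry":0,"rz":-0.59,"fingers":-1},{"x":220,"y":-117,"z":-70,"rx":0,"ry":0,"rz":-0.76,"fingers":-1},{"x":270,"y":-144,"z":-70,"rx":0,"ry":0,"rz":-0.93,"fingers":-1},{"x":320,"y":-171,"z":-70,"rx":0,"ry":0,"rz":-1.1,"fingers":-1},{"x":370,"y":-197,"z":-70,"rx":0,"ry":0,"rz":-1.27,"fingers":-1},{"x":420,"y":-224,"z":-70,"rx":0,"ry":0,"rz":-1.4,"fingers":-1},{"x":470,"y":-251,"z":-70,"rx":0,"ry":0,"rz":-1.48,"fingers":-1},{"x":505,"y":-269,"z":-70,"rx":0,"ry":0,"rz":-1.48,"fingers":-1},{"x":520,"y":-277,"z":-70,"rx":0,"ry":0,"rz":-1.48,"fingers":-1},{"x":520,"y":-277,"z":-70,"rx":0,"ry":0,"rz":-1.48,"fingers":-1},{"x":520,"y":-277,"z":-70,"rx":0,"ry":0,"rz":-1.48,"fingers":-1}]}}

```text
time_s: 1.9
tool_pos: [0.5978, -0.2275, 0.3004]
tool_rot: [-179.9, 0.1, 99.7]
force: [0.0, 0.0, 0.3]
grip_width: 0.087
grasp_force: 0.0
```

```bash
python3 look.py w2
```

```text
{'time_s': 1.9, 'qpos': [42.8285, 18.5989, -31.9502, 77.4605, 9.8293, 86.695, 21.3386], 'tool_pos': [0.5978, -0.2275, 0.3004], 'tool_rot': [-179.9254, 0.0735, 99.6765], 'force': [0.0481, 0.0199, 0.2897], 'wrist_torque': [-0.0814, -0.0689, 0.0013]}
cam [ 0.58415378 -0.14637027  0.45478048] fwd [ 0.04886094 -0.29365421 -0.95466215] 306.3497093041487 -0.0801411972370575
```

View pics/w2.png

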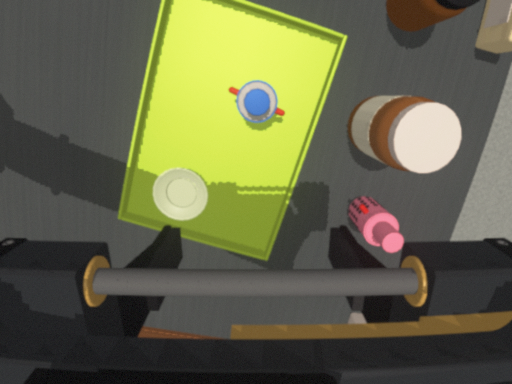

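The basket is clear at about (257,102), with its red lugs at (234,91) and (280,112). The pink look-alike and the jar are to the right.

```bash
python3 - <<'E'
from h import *
c=dict(np.load("w2.npz")); roi=(215,70,300,135)
r,m=blobs(c["image"],(0,110,60),(9,255,255),roi); print(r)
b,mb=blobs(c["image"],(100,110,50),(125,255,255),roi,1); print(b)
L=onz(c,[r[0][0],r[1][0]],.067); d=L[1]-L[0]; print(L.round(4).tolist(),"mid",L.mean(0),np.degrees(np.arctan2(d[1],d[0])),np.linalg.norm(d))
# tips: extreme points along lug direction
ys,xs=np.nonzero(m); P=onz(c,np.c_[xs,ys],.067); u=d/np.linalg.norm(d); s=P@u; print("tips",P[s.argmin()],P[s.argmax()],"mid",(P[s.argmin()]+P[s.argmax()])/2, np.ptp(s))
ys,xs=np.nonzero(mb); cn,_=cv2.findContours(mb,cv2.RETR_EXTERNAL,cv2.CHAIN_APPROX_NONE); 
k=max(cn,key=cv2.contourArea); e=cv2.minEnclosingCircle(k); print("knob",e, onz(c,[e[0],max(b,key=lambda q:q[1][4])[0]],.125))
# ground-truth check of top rim: lid ring blue outline
T=dict(np.load("cam_top.npz")); print("from top tri:",tri(T,(321.9,182.5),c,max(b,key=lambda q:q[1][4])[0]))
E
```

```text
[(array([233.74,  90.38]), [230, 88, 9, 7, 34]), (array([279.03, 111.46]), [275, 108, 9, 7, 37])]
[(array([256.66, 101.88]), [245, 89, 25, 26, 502])]
[[0.5571, -0.1438, 0.067], [0.616, -0.1592, 0.067]] mid [ 0.58654607 -0.15152297  0.067     ] -14.615573234813395 0.06082432159955894
tips [ 0.55222317 -0.14184253  0.067     ] [ 0.62115916 -0.16018038  0.067     ] mid [ 0.58669117 -0.15101145  0.067     ] 0.07133249639980266
knob ((256.765869140625, 101.77794647216797), 12.837505340576172) [[ 0.58652622 -0.15153606  0.125     ]
 [ 0.58643527 -0.15165649  0.125     ]]
from top tri: [ 0.5862431  -0.15170997  0.12728847]
```

Request:
{"fn": "drive_tool", "kwargs": {"moves": [{"x":25,"y":0.5,"z":15,"rx":0,"ry":0,"rz":0,"fingers":-1},{"x":55,"y":1.2,"z":50,"rx":0,"ry":0,"rz":0,"fingers":-1},{"x":76.7,"y":1.7,"z":90,"rx":0,"ry":0,"rz":0,"fingers":-1},{"x":76.7,"y":1.7,"z":130,"rx":0,"ry":0,"rz":0,"fingers":-1},{"x":76.7,"y":1.7,"z":160,"rx":0,"ry":0,"rz":0,"fingers":-1},{"x":76.7,"y":1.7,"z":180,"rx":0,"ry":0,"rz":0,"fingers":-1},{"x":76.7,"y":1.7,"z":192,"rx":0,"ry":0,"rz":0,"fingers":-1},{"x":76.7,"y":1.7,"z":198,"rx":0,"ry":0,"rz":0,"fingers":-1},{"x":76.7,"y":1.7,"z":198.5,"rx":0,"ry":0,"rz":0,"fingers":-1},{"x":76.7,"y":1.7,"z":198.5,"rx":0,"ry":0,"rz":0,"fingers":-1}]}}

```text
time_s: 3.2
tool_pos: [0.5882, -0.1494, 0.1029]
tool_rot: [179.9, 0.0, 99.9]
force: [0.8, 0.6, 0.6]
grip_width: 0.0869
grasp_force: 0.0
```

Request:
{"fn": "drive_tool", "kwargs": {"moves": [{"x":-1,"y":-1,"z":0.5,"rx":0,"ry":0,"rz":0,"fingers":-1},{"x":-1,"y":-1,"z":0.5,"rx":0,"ry":0,"rz":0,"fingers":-1},{"x":-1,"y":-1,"z":0.5,"rx":0,"ry":0,"rz":0,"fingers":-1}]}}

```text
time_s: 3.58
tool_pos: [0.5868, -0.1505, 0.1017]
tool_rot: [180.0, 0.0, 99.9]
force: [0.4, -0.4, 0.2]
grip_width: 0.0872
grasp_force: 0.0
```

Request:
{"fn": "drive_tool", "kwargs": {"force": 30, "moves": [{"x":-1.1,"y":-0.2,"z":0,"rx":0,"ry":0,"rz":0,"fingers":-1},{"x":-1.1,"y":-0.2,"z":0,"rx":0,"ry":0,"rz":0,"fingers":0},{"x":-1.1,"y":-0.2,"z":0,"rx":0,"ry":0,"rz":0,"fingers":0.2},{"x":-1.1,"y":-0.2,"z":0,"rx":0,"ry":0,"rz":0,"fingers":0.3},{"x":-1.1,"y":-0.2,"z":0,"rx":0,"ry":0,"rz":0,"fingers":1},{"x":-1.1,"y":-0.2,"z":0,"rx":0,"ry":0,"rz":0,"fingers":1},{"x":-1.1,"y":-0.2,"z":0,"rx":0,"ry":0,"rz":0,"fingers":1},{"x":-1.1,"y":-0.2,"z":0,"rx":0,"ry":0,"rz":0,"fingers":1}]}}

```text
time_s: 4.58
tool_pos: [0.5867, -0.1515, 0.1016]
tool_rot: [-180.0, 0.0, 99.9]
force: [-0.6, -0.2, -0.6]
grip_width: 0.0269
grasp_force: 30.0
```

Request:
{"fn": "drive_tool", "kwargs": {"moves": [{"x":0,"y":0,"z":-4,"rx":0,"ry":0,"rz":0,"fingers":1},{"x":0,"y":0,"z":-18,"rx":0,"ry":0,"rz":0,"fingers":1},{"x":0,"y":0,"z":-45,"rx":0,"ry":0,"rz":0,"fingers":1},{"x":0,"y":0,"z":-80,"rx":0,"ry":0,"rz":0,"fingers":1},{"x":5,"y":1.5,"z":-115,"rx":0,"ry":0,"rz":-0.02,"fingers":1},{"x":20,"y":6,"z":-150,"rx":0,"ry":0,"rz":-0.04,"fingers":1},{"x":45,"y":13.5,"z":-180,"rx":0,"ry":0,"rz":-0.07,"fingers":1},{"x":80,"y":24,"z":-200,"rx":0,"ry":0,"rz":-0.11,"fingers":1},{"x":118,"y":35.5,"z":-208,"rx":0,"ry":0,"rz":-0.15,"fingers":1},{"x":156,"y":47,"z":-210,"rx":0,"ry":0,"rz":-0.2,"fingers":1},{"x":194,"y":58.5,"z":-210,"rx":0,"ry":0,"rz":-0.25,"fingers":1},{"x":232,"y":70,"z":-210,"rx":0,"ry":0,"rz":-0.3,"fingers":1},{"x":266,"y":80.5,"z":-210,"rx":0,"ry":0,"rz":-0.33,"fingers":1},{"x":290,"y":87.5,"z":-210,"rx":0,"ry":0,"rz":-0.35,"fingers":1},{"x":304,"y":92,"z":-210,"rx":0,"ry":0,"rz":-0.35,"fingers":1},{"x":309,"y":93,"z":-210,"rx":0,"ry":0,"rz":-0.35,"fingers":1},{"x":309,"y":93,"z":-210,"rx":0,"ry":0,"rz":-0.35,"fingers":1},{"x":309,"y":93,"z":-210,"rx":0,"ry":0,"rz":-0.35,"fingers":1}]}}

```text
time_s: 6.82
tool_pos: [0.6258, 0.1673, 0.3116]
tool_rot: [-180.0, 0.1, 119.8]
force: [-0.2, 0.7, -3.3]
grip_width: 0.0274
grasp_force: 30.0
```

```bash
python3 look.py w3
```

```text
{'time_s': 6.825, 'qpos': [15.0927, 22.1781, -44.7024, 74.7248, 15.4533, 89.1706, 2.1427], 'tool_pos': [0.6258, 0.1673, 0.3116], 'tool_rot': [-179.9758, 0.052, 119.7888], 'force': [-0.2393, 0.7401, -3.2947], 'wrist_torque': [-0.0241, -0.0849, 0.0172]}
cam [0.58508467 0.23868543 0.46591367] fwd [ 0.14750998 -0.25819506 -0.95476495] 306.3497093041487 -0.0801411972370575
```

View pics/w3.png

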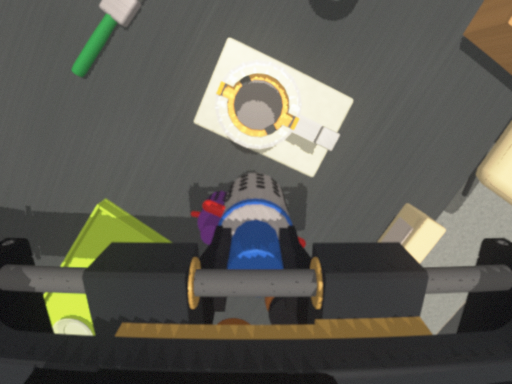

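The ring stands clear at about (258,105), with entries near (227,90) and (288,121). Dark gaps on the ledge at about (241,80) and (268,130) may be the notches. The basket is held upright, with its lugs at about (198,213) and (302,242).

```bash
python3 - <<'E'
from h import *
c=dict(np.load("w3.npz")); im=c["image"]
x0,y0,x1,y1=195,50,325,165
cv2.imwrite("pics/w3c.png",cv2.resize(im[y0:y1,x0:x1,::-1],None,fx=6,fy=5.2*6/5.2/1.2,interpolation=cv2.INTER_CUBIC) if 0 else cv2.resize(im[y0:y1,x0:x1,::-1],None,fx=5,fy=5,interpolation=cv2.INTER_CUBIC))
# rectified top view of plane z=.1355, 0.5mm/px
g=np.arange(-.055,.055,.00025); X,Y=np.meshgrid(g,-g); P=np.stack([X+.591,Y+.229,0*X+.1355],-1).reshape(-1,3)
p=proj(c,P).astype(np.float32).reshape(X.shape+(2,))
r=cv2.remap(im,p[...,0],p[...,1],cv2.INTER_CUBIC); cv2.imwrite("pics/w3r.png",r[:,:,::-1])
h=cv2.cvtColor(r,cv2.COLOR_RGB2HSV); m=cv2.inRange(h,(14,110,110),(34,255,255))
n,l,s,cc=cv2.connectedComponentsWithStats(m)
for i in range(1,n):
    if s[i,4]>100: print(s[i],cc[i])
E
```

```text
[ 134   80  244  175 9297] [285.00613101 148.29525653]
[   44   161   272   173 10593] [157.35485698 263.79212688]
[383 167  22  53 953] [393.81322141 192.36306401]
```

View pics/w3r.png

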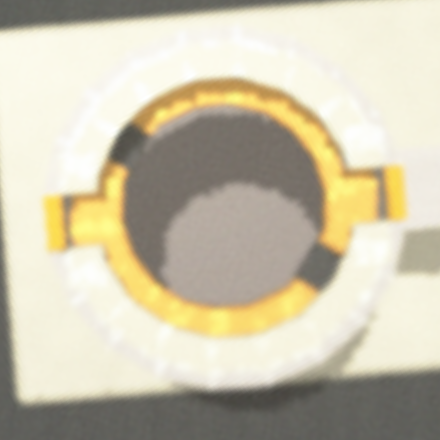

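The rectified ring top (0.25 mm per pixel) has the yellow wall marks at (55,223) and (395,193). The dark notches on the ledge are at (131,143) and (322,268), clockwise from the entries.

```bash
python3 - <<'E'
from h import *
c=dict(np.load("w3.npz")); im=c["image"]
W=lambda u,v:[.591+(u-220)*.00025,.229-(v-220)*.00025,.1355]
h=cv2.cvtColor(im,cv2.COLOR_RGB2HSV)
e=np.array([W(55,223),W(395,193)]); C=e.mean(0); d=e[1]-e[0]; a=np.degrees(np.arctan2(d[1],d[0])); print("C",C,"yaw",a,np.linalg.norm(d))
n=onz(c,proj(c,[W(131,143),W(322,268)]),.120); print("notch mid",n.mean(0)); d=n[1]-n[0]; b=np.degrees(np.arctan2(d[1],d[0])); print("notch yaw",b,"cw from entry rad",np.radians(a-b),np.linalg.norm(d))
t=np.array([.6258,.1673,.3116]); zb=t[2]-.0966
yl=np.radians(119.8-99.9-14.7)
L=[t[:2].tolist()+[zb+.122]]+[[t[0]+s*.0375*np.cos(yl),t[1]+s*.0375*np.sin(yl),zb+.062] for s in(1,-1)]
print("pred knobtop,lugs",proj(c,L).round(1).tolist())
print("red",blobs(im,(0,130,70),(8,255,255),(180,180,330,265))[0]); print("blue",blobs(im,(100,110,50),(125,255,255),(200,190,310,300),30)[0])
cv2.imwrite("pics/w3b.png",cv2.resize(im[160:300,170:340,::-1],None,fx=4,fy=4,interpolation=cv2.INTER_CUBIC))
E
```

```text
C [0.59225 0.232   0.1355 ] yaw 5.0424510691709195 0.08533024082938002
notch mid [0.59297872 0.2323407  0.12      ]
notch yaw -33.2027518670062 cw from entry rad 0.6675047143296935 0.05974390348277685
pred knobtop,lugs [[254.6, 274.0], [304.4, 245.3], [202.7, 202.4]]
red [(array([213.06, 207.25]), [202, 199, 23, 18, 252]), (array([194.74, 213.53]), [191, 211, 9, 7, 47]), (array([301.43, 241.79]), [298, 237, 8, 11, 53])]
blue [(array([254.37, 208.13]), [218, 199, 74, 27, 382]), (array([254.73, 247.43]), [227, 221, 57, 48, 2205])]
```

View pics/w3b.png

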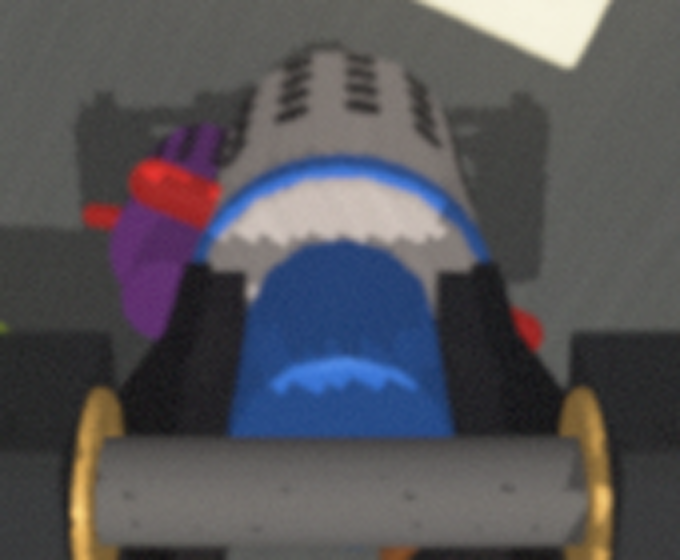

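Both held lugs are visible, with tips at about (202.7,205) and (305.7,242.5). I'll cast them onto the lug plane to get the basket's yaw in the grip.

```bash
python3 - <<'E'
from h import *
c=dict(np.load("w3.npz"))
for z in(.275,.277,.279):
    L=onz(c,[(203,204.5),(305.5,242.5)],z); d=L[1]-L[0]; print(L.mean(0),np.degrees(np.arctan2(d[1],d[0])),np.linalg.norm(d))
im=c["image"];h=cv2.cvtColor(im,cv2.COLOR_RGB2HSV)
for lo,hi in(((198,197),(226,219)),((296,235),(308,250))):
    s=im[lo[1]:hi[1],lo[0]:hi[0]]; m=blobs(s,(0,130,70),(8,255,255))[1]; k=max(cv2.findContours(m,cv2.RETR_EXTERNAL,cv2.CHAIN_APPROX_NONE)[0],key=len)
    print(cv2.fitLine(k.astype(np.float32)+np.float32(lo),cv2.DIST_L2,0,.01,.01).ravel(), (k[:,0]+lo).min(0),(k[:,0]+lo).max(0))
E
```

```text
[0.6264121  0.16701759 0.275     ] 7.9209668443039245 0.07484791166981553
[0.62597915 0.16776837 0.277     ] 7.9209668443039405 0.074063809480734
[0.62554621 0.16851916 0.279     ] 7.9209668443039245 0.07327970729165258
[  0.92000026   0.3919177  213.33333    207.31482   ] [202 199] [224 216]
[  0.50122917   0.8653146  301.33334    241.70833   ] [298 237] [305 247]
```

Request:
{"fn": "drive_tool", "kwargs": {"moves": [{"x":20,"y":1,"z":0,"rx":0,"ry":0,"rz":0.01,"fingers":1},{"x":50,"y":2.3,"z":10,"rx":0,"ry":0,"rz":0.02,"fingers":1},{"x":69,"y":3.2,"z":30,"rx":0,"ry":0,"rz":0.02,"fingers":1},{"x":72.8,"y":3.3,"z":48,"rx":0,"ry":0,"rz":0.02,"fingers":1},{"x":72.8,"y":3.3,"z":55,"rx":0,"ry":0,"rz":0.02,"fingers":1},{"x":72.8,"y":3.3,"z":55,"rx":0,"ry":0,"rz":0.02,"fingers":1},{"x":72.8,"y":3.3,"z":55,"rx":0,"ry":0,"rz":0.02,"fingers":1},{"x":72.8,"y":3.3,"z":55,"rx":0,"ry":0,"rz":0.02,"fingers":1}]}}

```text
time_s: 7.88
tool_pos: [0.5926, 0.2333, 0.2572]
tool_rot: [179.9, 0.0, 118.7]
force: [-0.3, -0.1, -1.8]
grip_width: 0.0273
grasp_force: 30.0
```

Request:
{"fn": "drive_tool", "kwargs": {"moves": [{"x":-1,"y":-0.5,"z":0,"rx":0,"ry":0,"rz":0,"fingers":1},{"x":-1,"y":-0.5,"z":10,"rx":0,"ry":0,"rz":0,"fingers":1},{"x":-1,"y":-0.5,"z":22,"rx":0,"ry":0,"rz":0,"fingers":1},{"x":-1,"y":-0.5,"z":34,"rx":0,"ry":0,"rz":0,"fingers":1},{"x":-1,"y":-0.5,"z":46,"rx":0,"ry":0,"rz":0,"fingers":1},{"x":-1,"y":-0.5,"z":56,"rx":0,"ry":0,"rz":0,"fingers":1},{"x":-1,"y":-0.5,"z":62,"rx":0,"ry":0,"rz":0,"fingers":1},{"x":-1,"y":-0.5,"z":63,"rx":0,"ry":0,"rz":0,"fingers":1},{"x":-1,"y":-0.5,"z":63,"rx":0,"ry":0,"rz":0,"fingers":1}]}}

```text
time_s: 9.0
tool_pos: [0.5923, 0.2326, 0.1939]
tool_rot: [180.0, 0.0, 118.8]
force: [0.3, 0.3, -3.3]
grip_width: 0.0272
grasp_force: 30.0
```

```bash
python3 - <<'E'
from h import *
from cell import vision,sensors
o=sensors.get_obs(); print(o["tool_pos"],o["tool_rot"],o["force"],o["wrist_torque"])
S=vision.read_camera("side");T=vision.read_camera("top")
a=cv2.resize(S["image"][185:275,155:255,::-1],(400,360),interpolation=cv2.INTER_CUBIC); b=cv2.resize(T["image"][140:230,150:250,::-1],(400,360),interpolation=cv2.INTER_CUBIC)
cv2.imwrite("pics/pre.png",np.hstack([a,b]))
t=o["tool_pos"]; z=t[2]-.0966+.062
for n,C in(("S",S),("T",T)):
    r=blobs(C["image"],(0,120,60),(9,255,255),(165,145,235,245),3)[0]; print(n,r)
    for q in r: p=onz(C,[q[0]],z)[0]-t; print(p.round(4),np.degrees(np.arctan2(p[1],p[0])))
E
```

```text
[0.59225679 0.23261816 0.19385319] [1.79968216e+02 7.12780017e-03 1.18767264e+02] [ 0.2601555   0.29035462 -3.32092855] [ 0.01615708 -0.15334384 -0.00681314]
S [(array([227.8, 204. ]), [226, 203, 4, 3, 10]), (array([210.35, 213.41]), [208, 212, 6, 4, 17])]
[-0.0384 -0.0545 -0.0346] -125.12805285675633
[-0.0309 -0.0006 -0.0346] -178.9773406393252
T []
```

View pics/pre.png

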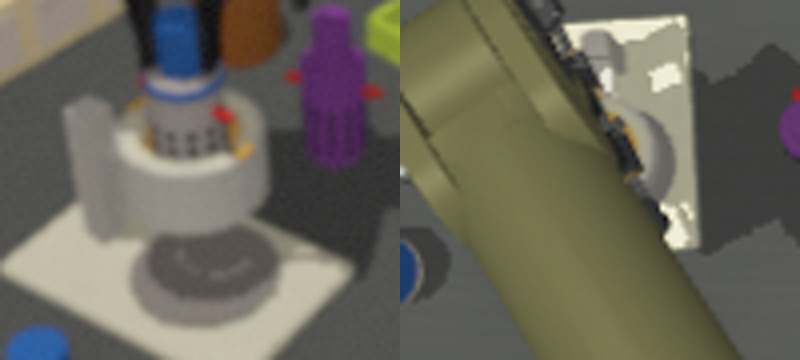

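Left half (side view): the lug, red at (225,115), is above the yellow entry mark at (243,153), and the basket's foot is inside the ring. Right half (top view): the arm hides the ring. I'll compare the bearings of the lug and the mark in the side view.

```bash
python3 - <<'E'
from h import *
S=dict(np.load("cam_side.npz"))
m=onz(S,[(215.25,222.62)],.1355)[0]; l=onz(S,[(210.35,213.41)],.1593)[0]
print("mark",m,"lug",l)
print("expected mark",.5923-.0427*np.cos(np.radians(5.04)),.232-.0427*np.sin(np.radians(5.04)))
bias=m-np.array([.5923-.0425,.232-.00375,.1355]); l2=l-bias-[.5923,.2326,0]; print("lug rel debiased",l2,np.degrees(np.arctan2(-l2[1],-l2[0])))
E
```

```text
mark [0.54958485 0.22981516 0.1355    ] lug [0.56131798 0.23210866 0.1593    ]
expected mark 0.5497650948895866 0.22824875390728327
lug rel debiased [-0.03076687 -0.00205651  0.1593    ] 3.8240543832852723
```

Request:
{"fn": "drive_tool", "kwargs": {"moves": [{"x":-0.4,"y":0,"z":6,"rx":0,"ry":0,"rz":0,"fingers":1},{"x":-0.4,"y":0,"z":12,"rx":0,"ry":0,"rz":0,"fingers":1},{"x":-0.4,"y":0,"z":17,"rx":0,"ry":0,"rz":0,"fingers":1},{"x":-0.4,"y":0,"z":19,"rx":0,"ry":0,"rz":0,"fingers":1},{"x":-0.4,"y":0,"z":20.5,"rx":0,"ry":0,"rz":0,"fingers":1},{"x":-0.4,"y":0,"z":22,"rx":0,"ry":0,"rz":0,"fingers":1},{"x":-0.4,"y":0,"z":22,"rx":0,"ry":0,"rz":0,"fingers":1}]}}

```text
time_s: 9.98
tool_pos: [0.5923, 0.2321, 0.1715]
tool_rot: [-180.0, 0.0, 118.8]
force: [1.1, 0.4, -2.8]
grip_width: 0.0273
grasp_force: 30.0
```

Request:
{"fn": "drive_tool", "kwargs": {"moves": [{"x":0,"y":0,"z":2,"rx":0,"ry":0,"rz":0,"fingers":1},{"x":0,"y":0,"z":4,"rx":0,"ry":0,"rz":0,"fingers":1},{"x":0,"y":0,"z":6,"rx":0,"ry":0,"rz":0,"fingers":1},{"x":0,"y":0,"z":8,"rx":0,"ry":0,"rz":0,"fingers":1},{"x":0,"y":0,"z":10,"rx":0,"ry":0,"rz":0,"fingers":1},{"x":0,"y":0,"z":11,"rx":0,"ry":0,"rz":0,"fingers":1},{"x":0,"y":0,"z":11,"rx":0,"ry":0,"rz":0,"fingers":1}]}}

```text
time_s: 10.85
tool_pos: [0.5922, 0.2321, 0.1604]
tool_rot: [-180.0, 0.0, 118.8]
force: [0.1, 0.3, -2.8]
grip_width: 0.0273
grasp_force: 30.0
```

Request:
{"fn": "drive_tool", "kwargs": {"moves": [{"x":0,"y":0,"z":0.5,"rx":0,"ry":0,"rz":0,"fingers":1},{"x":0,"y":0,"z":1,"rx":0,"ry":0,"rz":0,"fingers":1},{"x":0,"y":0,"z":1.5,"rx":0,"ry":0,"rz":0,"fingers":1},{"x":0,"y":0,"z":2,"rx":0,"ry":0,"rz":0,"fingers":1},{"x":0,"y":0,"z":2,"rx":0,"ry":0,"rz":0,"fingers":1},{"x":0,"y":0,"z":2,"rx":0,"ry":0,"rz":0,"fingers":1}]}}

```text
time_s: 11.6
tool_pos: [0.5923, 0.2321, 0.1586]
tool_rot: [-180.0, 0.0, 118.8]
force: [-0.7, 0.1, -1.6]
grip_width: 0.0275
grasp_force: 30.0
```

Request:
{"fn": "drive_tool", "kwargs": {"moves": [{"x":0,"y":0,"z":0.4,"rx":0,"ry":0,"rz":0,"fingers":1},{"x":0,"y":0,"z":0.8,"rx":0,"ry":0,"rz":0,"fingers":1},{"x":0,"y":0,"z":0.8,"rx":0,"ry":0,"rz":0,"fingers":1},{"x":0,"y":0,"z":0.8,"rx":0,"ry":0,"rz":0,"fingers":1}]}}

```text
time_s: 12.1
tool_pos: [0.5923, 0.2322, 0.1583]
tool_rot: [180.0, 0.0, 118.8]
force: [-2.6, -1.6, 4.1]
grip_width: 0.0274
grasp_force: 30.0
```

Request:
{"fn": "drive_tool", "kwargs": {"moves": [{"x":0,"y":0,"z":-0.2,"rx":0,"ry":0,"rz":0.03,"fingers":1},{"x":0,"y":0,"z":-0.2,"rx":0,"ry":0,"rz":0.06,"fingers":1},{"x":0,"y":0,"z":-0.2,"rx":0,"ry":0,"rz":0.1,"fingers":1},{"x":0,"y":0,"z":-0.2,"rx":0,"ry":0,"rz":0.13,"fingers":1},{"x":0,"y":0,"z":-0.2,"rx":0,"ry":0,"rz":0.16,"fingers":1},{"x":0,"y":0,"z":-0.2,"rx":0,"ry":0,"rz":0.18,"fingers":1}]}}

```text
time_s: 12.85
tool_pos: [0.5927, 0.2321, 0.1583]
tool_rot: [179.9, 0.0, 108.4]
force: [0.1, 1.1, 5.3]
grip_width: 0.0271
grasp_force: 30.0
```

```bash
cat > st.py <<'E'
from cell import sensors
import numpy as np
o=sensors.get_obs(); print({k:np.round(o[k],4).tolist() for k in("time_s","tool_pos","tool_rot","force","wrist_torque")})
E
python3 st.py
```

```text
{'time_s': 12.85, 'tool_pos': [0.5927, 0.2321, 0.1583], 'tool_rot': [179.9441, 0.0169, 108.3613], 'force': [0.0734, 1.0882, 5.3403], 'wrist_torque': [0.1155, -0.1984, 0.0918]}
```

Request:
{"fn": "drive_tool", "kwargs": {"moves": [{"x":0,"y":0,"z":-0.3,"rx":0,"ry":0,"rz":0.03,"fingers":1},{"x":0,"y":0,"z":-0.3,"rx":0,"ry":0,"rz":0.06,"fingers":1},{"x":0,"y":0,"z":-0.3,"rx":0,"ry":0,"rz":0.09,"fingers":1},{"x":0,"y":0,"z":-0.3,"rx":0,"ry":0,"rz":0.12,"fingers":1},{"x":0,"y":0,"z":-0.3,"rx":0,"ry":0,"rz":0.15,"fingers":1},{"x":0,"y":0,"z":-0.3,"rx":0,"ry":0,"rz":0.18,"fingers":1}]}}

```text
time_s: 13.6
tool_pos: [0.5923, 0.2321, 0.1583]
tool_rot: [180.0, 0.0, 98.0]
force: [0.6, 0.1, 4.0]
grip_width: 0.0274
grasp_force: 30.0
```

```bash
python3 st.py
```

```text
{'time_s': 13.6, 'tool_pos': [0.5923, 0.2321, 0.1583], 'tool_rot': [179.9924, 0.0066, 98.0231], 'force': [0.6207, 0.0693, 4.0472], 'wrist_torque': [0.058, -0.2328, 0.063]}
```

Request:
{"fn": "drive_tool", "kwargs": {"moves": [{"x":0,"y":0,"z":-0.1,"rx":0,"ry":0,"rz":0.03,"fingers":1},{"x":0,"y":0,"z":-0.1,"rx":0,"ry":0,"rz":0.06,"fingers":1},{"x":0,"y":0,"z":-0.1,"rx":0,"ry":0,"rz":0.08,"fingers":1},{"x":0,"y":0,"z":-0.1,"rx":0,"ry":0,"rz":0.1,"fingers":1}]}}

```text
time_s: 14.1
tool_pos: [0.592, 0.231, 0.158]
tool_rot: [-179.9, 0.1, 92.3]
force: [-0.7, -1.8, 4.1]
grip_width: 0.0276
grasp_force: 30.0
```

Request:
{"fn": "drive_tool", "kwargs": {"moves": [{"x":0,"y":0,"z":0,"rx":0,"ry":0,"rz":0.02,"fingers":1},{"x":0,"y":0,"z":0,"rx":0,"ry":0,"rz":0.04,"fingers":1},{"x":0,"y":0,"z":0,"rx":0,"ry":0,"rz":0.06,"fingers":1},{"x":0,"y":0,"z":0,"rx":0,"ry":0,"rz":0.06,"fingers":1}]}}

```text
time_s: 14.6
tool_pos: [0.592, 0.2322, 0.1574]
tool_rot: [-180.0, -0.0, 88.9]
force: [0.9, -1.4, -0.7]
grip_width: 0.0273
grasp_force: 30.0
```

```bash
python3 st.py
```

```text
{'time_s': 14.6, 'tool_pos': [0.592, 0.2322, 0.1574], 'tool_rot': [-179.9566, -0.0213, 88.9428], 'force': [0.8537, -1.4373, -0.6513], 'wrist_torque': [-0.0757, -0.3122, 0.0169]}
```

Request:
{"fn": "drive_tool", "kwargs": {"moves": [{"x":0,"y":0,"z":0,"rx":0,"ry":0,"rz":0.03,"fingers":1},{"x":0,"y":0,"z":0,"rx":0,"ry":0,"rz":0.06,"fingers":1},{"x":0,"y":0,"z":0,"rx":0,"ry":0,"rz":0.09,"fingers":1},{"x":0,"y":0,"z":0,"rx":0,"ry":0,"rz":0.12,"fingers":1},{"x":0,"y":0,"z":0,"rx":0,"ry":0,"rz":0.14,"fingers":1},{"x":0,"y":0,"z":0,"rx":0,"ry":0,"rz":0.14,"fingers":1}]}}

```text
time_s: 15.35
tool_pos: [0.5923, 0.2321, 0.1583]
tool_rot: [180.0, 0.0, 80.9]
force: [0.4, 0.8, -2.7]
grip_width: 0.0276
grasp_force: 30.0
```

```bash
python3 st.py
```

```text
{'time_s': 15.35, 'tool_pos': [0.5923, 0.2321, 0.1583], 'tool_rot': [179.9956, 0.0061, 80.9403], 'force': [0.3914, 0.7834, -2.7473], 'wrist_torque': [-0.0472, -0.1205, 0.0055]}
```

Request:
{"fn": "drive_tool", "kwargs": {"moves": [{"x":0,"y":0,"z":0.5,"rx":0,"ry":0,"rz":0.01,"fingers":1},{"x":0,"y":0,"z":1,"rx":0,"ry":0,"rz":0.01,"fingers":1},{"x":0,"y":0,"z":1.5,"rx":0,"ry":0,"rz":0.01,"fingers":1},{"x":0,"y":0,"z":1.5,"rx":0,"ry":0,"rz":0.01,"fingers":1}]}}

```text
time_s: 15.85
tool_pos: [0.5922, 0.2321, 0.1567]
tool_rot: [-180.0, 0.0, 80.4]
force: [0.1, 0.4, -3.7]
grip_width: 0.0271
grasp_force: 30.0
```

```bash
python3 st.py
```

```text
{'time_s': 15.85, 'tool_pos': [0.5922, 0.2321, 0.1567], 'tool_rot': [-179.9889, 0.0082, 80.3746], 'force': [0.0577, 0.4125, -3.7095], 'wrist_torque': [0.0429, -0.1129, -0.0017]}
```

Free and dropping; continue to the notch floor (TCP z about 0.1514).

Request:
{"fn": "drive_tool", "kwargs": {"moves": [{"x":0,"y":0,"z":0.7,"rx":0,"ry":0,"rz":0,"fingers":1},{"x":0,"y":0,"z":1.4,"rx":0,"ry":0,"rz":0,"fingers":1},{"x":0,"y":0,"z":2.1,"rx":0,"ry":0,"rz":0,"fingers":1},{"x":0,"y":0,"z":2.8,"rx":0,"ry":0,"rz":0,"fingers":1},{"x":0,"y":0,"z":3.5,"rx":0,"ry":0,"rz":0,"fingers":1},{"x":0,"y":0,"z":4,"rx":0,"ry":0,"rz":0,"fingers":1},{"x":0,"y":0,"z":4,"rx":0,"ry":0,"rz":0,"fingers":1}]}}

```text
time_s: 16.73
tool_pos: [0.5922, 0.2321, 0.1528]
tool_rot: [-180.0, 0.0, 80.4]
force: [0.8, -0.0, -3.2]
grip_width: 0.0272
grasp_force: 30.0
```

```bash
python3 st.py
```

```text
{'time_s': 16.725, 'tool_pos': [0.5922, 0.2321, 0.1528], 'tool_rot': [-179.996, 0.0084, 80.3779], 'force': [0.8113, -0.0321, -3.1826], 'wrist_torque': [-0.0875, -0.0783, 0.0207]}
```

Request:
{"fn": "drive_tool", "kwargs": {"moves": [{"x":0,"y":0,"z":0.4,"rx":0,"ry":0,"rz":0,"fingers":1},{"x":0,"y":0,"z":0.8,"rx":0,"ry":0,"rz":0,"fingers":1},{"x":0,"y":0,"z":1.2,"rx":0,"ry":0,"rz":0,"fingers":1},{"x":0,"y":0,"z":1.5,"rx":0,"ry":0,"rz":0,"fingers":1},{"x":0,"y":0,"z":1.5,"rx":0,"ry":0,"rz":0,"fingers":1}]}}

```text
time_s: 17.35
tool_pos: [0.5923, 0.2322, 0.1515]
tool_rot: [180.0, 0.0, 80.4]
force: [-0.2, -0.1, -1.2]
grip_width: 0.0274
grasp_force: 30.0
```

Request:
{"fn": "drive_tool", "kwargs": {"moves": [{"x":0,"y":0,"z":0.1,"rx":0,"ry":0,"rz":0,"fingers":1},{"x":0,"y":0,"z":0.1,"rx":0,"ry":0,"rz":0,"fingers":0.2},{"x":0,"y":0,"z":0.1,"rx":0,"ry":0,"rz":0,"fingers":-0.3},{"x":0,"y":0,"z":0.1,"rx":0,"ry":0,"rz":0,"fingers":-0.6},{"x":0,"y":0,"z":0.1,"rx":0,"ry":0,"rz":0,"fingers":-1},{"x":0,"y":0,"z":0.1,"rx":0,"ry":0,"rz":0,"fingers":-1},{"x":0,"y":0,"z":-5,"rx":0,"ry":0,"rz":0,"fingers":-1},{"x":0,"y":0,"z":-20,"rx":0,"ry":0,"rz":0,"fingers":-1},{"x":0,"y":0,"z":-50,"rx":0,"ry":0,"rz":0,"fingers":-1},{"x":0,"y":0,"z":-90,"rx":0,"ry":0,"rz":0,"fingers":-1},{"x":-25,"y":0,"z":-125,"rx":0,"ry":0,"rz":0,"fingers":-1},{"x":-55,"y":0,"z":-150,"rx":0,"ry":0,"rz":0,"fingers":-1},{"x":-70,"y":0,"z":-160,"rx":0,"ry":0,"rz":0,"fingers":-1},{"x":-70,"y":0,"z":-160,"rx":0,"ry":0,"rz":0,"fingers":-1},{"x":-70,"y":0,"z":-160,"rx":0,"ry":0,"rz":0,"fingers":-1}]}}

```text
time_s: 19.23
tool_pos: [0.5799, 0.1642, 0.3102]
tool_rot: [-179.9, -0.0, 80.5]
force: [-0.3, 0.8, -0.3]
grip_width: 0.087
grasp_force: 0.0
```

```bash
python3 - <<'E'
from h import *
from cell import vision,sensors
o=sensors.get_obs(); print(o["tool_pos"],o["time_s"])
S=vision.read_camera("side");W=vision.read_camera("wrist")
a=cv2.resize(S["image"][185:275,155:255,::-1],(400,360),interpolation=cv2.INTER_CUBIC); b=cv2.resize(W["image"][40:220,150:350,::-1],(400,360),interpolation=cv2.INTER_CUBIC)
cv2.imwrite("pics/post.png",np.hstack([a,b]))
for n,C,r in(("S",S,(175,180,230,245)),("W",W,(150,20,360,200))):
    b=blobs(C["image"],(100,110,50),(125,255,255),r,20)[0]; print(n,b,[onz(C,[q[0]],.165 if n=="S" else .177).round(4).tolist() for q in b])
E
```

```text
[0.57993588 0.16422145 0.31021484] 19.225
S [(array([201.11, 208.66]), [195, 201, 12, 17, 160])] [[[0.5864, 0.2373, 0.165]]]
W [(array([256.39, 111.48]), [243, 97, 28, 30, 644])] [[[0.5922, 0.2323, 0.177]]]
```

View pics/post.png

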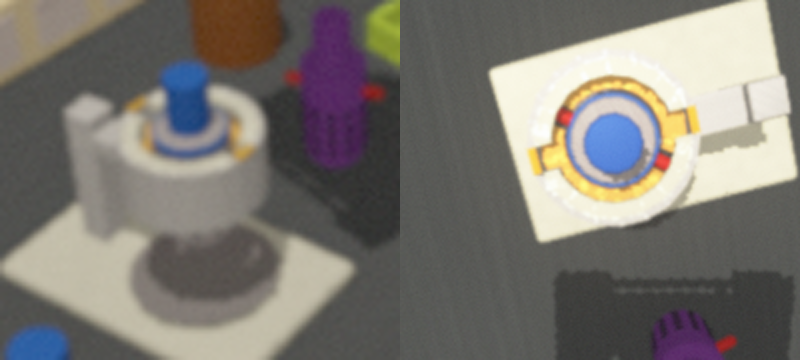

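The basket hangs upright and centred in the ring, its knob at (613,143) in the wrist crop. Both red lugs, at (566,117) and (661,162), sit in the notches clockwise of the yellow entries, and the gripper is clear.

```bash
python3 -c "
from cell import workorder; print(workorder.sign_off())"
```

```text
the job is handed in; nothing more can be done
None
```

The basket hangs locked in the rinse stand's ring with both lugs down in their notches, the gripper is clear of it, and I handed the job in at about 19 s of the 67 s allowed; the highest load I read on the stand was about 8.5 N.

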